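# Eject the last spacer and gather all in the tote's corner

### The arm

A 6-joint arm with a two-finger parallel gripper is mounted at the origin on the work surface. World frame = base frame: x ahead of the robot, y to its left, z up, the work surface at z = 0. Lengths are in m, angles in rad, forces in N, time in s.
With the tool pointing down it reaches from about 0.4 to 0.925 m from the base axis. Payload 3.4 kg.
Tool frame: the origin (TCP) lies on the front face of the gripper's body, between the roots of the fingers; the fingertips stand 73 mm ahead of it and the grasp point (between the pads) lies 54 mm ahead of it; z points along the fingers, y is the line along which they close (so a half turn about z gives the same grasp; the last joint's range is limited). The gripper opens to 85 mm and grips with 20 to 120 N. Pads are 22 mm wide; open, the fingers measure 114 mm over their backs; the gripper's body (76 mm by 85 mm) begins 54 mm behind the grasp point. The pads swing forward as they close: fully open they stand 13 mm farther back than shut.
Start: joints at [-1.262, 0.307, 1.506, -0, 1.328, -0.073], TCP at [0.215, -0.533, 0.304] pointing down, gripper open.
Joint ranges: [-3.12, 3.12], [-1.05, 2.28], [0.14, 2.33], [-1.42, 4.57], [0.1, 2.73], [-2.68, 2.68]. Speed limits (rad/s): [2.57, 2.57, 3.14, 3.14, 3.14, 3.14].

### API

Orientations are given as a unit quaternion [w, x, y, z].
In Python, from workcell import r gives the robot as it stands. The module is installed in compiled form; this text tells all that it offers.
- The arm moves only by the tool carry_out, never from a script. Its argument "rows" is a list that holds one entry, the list of rows, each a list of 4 numbers: the shift along the tool's x, y, z each as a share of 0.12 m, from -1 to 1, then the turn about the tool's z as a share of 2 pi rad, from -1 to 1. A call has 1 to 5 rows; each row is the pose to reach, as a shift and turn from the pose commanded when the call began, along the tool's axes at that moment, turning the shorter way round; what a row does not reach only later rows make up. A row lasts 1/8 s, in which the tool goes at most 62.5 mm and 10.7 degrees, less where a joint would pass 70% of its speed; a pose out of reach is approached as far as the arm can. A call with a number of a shift or a turn outside -1 to 1 is refused whole. A call with a gripper value outside its range is refused whole. "gripper" is the opening, from 0 (shut) to 1 (fully open), set as the call begins (left out, the last holds). The fingers move at their own pace and stop on an object; "grip_force" is the grip in N (left out, the last holds). Time passes only in rows, so rows that repeat a pose let the fingers close. It gives the time, the measured TCP pose, the force, the opening and the grip force at its end, in the units of the state.
- r.observe(): the state, without advancing time (a new reading comes with each control period).
- r.capture(name): name is "scene" or "side" or "wrist"; returns (picture, depth): 384x512x3 uint8, blue, green, red; 384x512 float32, m along the optical axis (not along the pixel's ray), 0 where there is no reading.
- r.get_calibration(name): a dict with "fx", "fy", "cx", "cy" (pixels), "R" (3x3) and "t" (3): a world point X has camera coordinates R X + t; the wrist camera has in their place "tool_from_camera" (4x4, takes a point from camera to tool coordinates, whose origin is the TCP and whose axes are the flange's). Camera axes: x right, y down, z forward; pixel columns grow to the right and rows downward; lengths in m; the calibration is good to about 2 mm. A picture is of the moment at which its call begins: read the wrist's pose just before it. get_calibration takes no time and is no camera call.
- r.finish_job(): hands the job in; it is judged then, once.
Trained networks look in the newest picture that a camera, given by its name, has taken for a name from the list of things; names that differ only in an ending like _2 or _b are one class to them, and where a whole thing is asked for, a point or a joint stands for the part that bears it (a point fixed in the world has none). Each returns a list of dicts, best first, with "confidence" (0 to 1); they miss things now and then, are a little off and sometimes report something else, mostly with a low value. They report only what shows in the picture. A call takes as long as a camera call. They do not tell look-alikes from the thing itself.
- r.trace(query, camera): "mask" (384x512 bool, what is visible of it) and "box" ([left, top, width, height] in pixels, round what is visible of it).
- r.landmark_of(query, camera): "location" ([column, row] in pixels: a listed point, or the origin of a listed thing).
The state is a dict: "t": time; "q": joint angles; "dq": joint speeds; "tau": joint torques, N m; "tcp_pos": TCP position; "tcp_rot": TCP orientation; "wrist_force": force on the tool from outside, world axes, zero at the start; "moment": the same for the moment, N m; "gripper_width": opening from 0.0 (shut) to 1.0 (fully open); "grasp_force": force on a finger pad.
Only numpy, scipy, OpenCV 4.12 (cv2) and the standard library are available. Lean on these libraries where they do the work, as an engineer would, in place of code of your own. Each camera call takes 0.05 s, during which the arm holds its last target. There are 200 camera calls.

### The job

Push the red tab of the blue fixture so that the ejector pushes the held brass spacer off the lip into the tote standing below it. Then take the tote by its handle, draw it clear of the fixture, lift it off the bench and tilt it, orange corner lowest, until all five spacers have slid together into that corner. Finish while still holding it up like that, clear of everything, plainly tilted (20 degrees or more) and still; leave the spool, mug and screwdriver alone.

Things in the scene. Friction and masses are not known exactly. Their poses are not given: they have to be found in the camera images.
- fixture: blue ejector fixture fixed to the bench: block 64 mm (x) by 70 mm (y, from +5 to +75 mm), 56 mm high; low flanges (8 mm high) out to x = +-60 mm. On top an aluminium channel along its y, from y = +75 mm to a lip at y = -45 mm: floor 60 mm above the bench, 36 mm wide, side rails up to 70 mm. Origin on the bench, z up; the ejector pushes towards its -y
- ejector (a joint): spring ejector slide on the fixture, in m: 0 at rest, 0.040 fully pressed (towards the fixture's -y); 1 N to start, 5 N at full stroke, springs back when let go. The held spacer tips off the lip at about 0.03
- lip (a point): middle of the yellow top edge of the fixture's channel lip, 60 mm above the bench; its underside is 56 mm above the bench. The lip overhangs the tote's +y rim by 12 to 34 mm
- ejector_tab (a point): centre of the rear (+y) face of the ejector's red upright tab, the face to push on. Tab 30 mm wide (fixture x), 12 mm thick (y), bottom 62 mm and top 104 mm above the bench; at rest this point is at fixture y = +42 mm, 83 mm above the bench. Behind it only the channel floor (60 mm high)
- tote: grey open parts tote, outside 160 mm (its x) by 120 mm (its y), 38 mm high, walls and floor 4 mm, about 260 g, with a black arched handle over the middle. Its -x, -y corner is orange. Origin: centre of the underside, z up. Stands on the bench, +y side under the fixture's lip: move it towards its -y by 50 mm or more before lifting it over 15 mm
- handle_mid (a point): middle of the tote handle's level bar, 112 mm above the tote's underside, over its centre. The bar runs the tote's full length along the tote's x; it is 14 mm thick (tote y) and 18 mm high with flat sides. Moves with the tote
- tote_corner (a point): inner corner of the tote floor at the orange corner (top of the floor): 76 mm from the tote's centre towards its -x, 56 mm towards its -y, 4 mm above its underside. Moves with the tote
- spacer_a: brass spacer, an upright ring-like cylinder 18 mm in diameter and 14 mm high, 25 g, dark centre; slides easily in the tote (friction about 0.2). Origin: centre of its underside as built, z along its axis. Lies loose in the tote
- spacer_b: brass spacer, an upright ring-like cylinder 18 mm in diameter and 14 mm high, 25 g, dark centre; slides easily in the tote (friction about 0.2). Origin: centre of its underside as built, z along its axis. Lies loose in the tote
- spacer_c: brass spacer, an upright ring-like cylinder 18 mm in diameter and 14 mm high, 25 g, dark centre; slides easily in the tote (friction about 0.2). Origin: centre of its underside as built, z along its axis. Lies loose in the tote
- spacer_d: brass spacer, an upright ring-like cylinder 18 mm in diameter and 14 mm high, 25 g, dark centre; slides easily in the tote (friction about 0.2). Origin: centre of its underside as built, z along its axis. Lies loose in the tote
- spacer_held: brass spacer, an upright ring-like cylinder 18 mm in diameter and 14 mm high, 25 g, dark centre; slides easily in the tote (friction about 0.2). Origin: centre of its underside as built, z along its axis. Starts held in the fixture's channel, standing in front of the ejector with its centre 25 mm behind the lip's edge; falls into the tote when ejected
- spool: bystander: grey solder spool, 60 mm in diameter, 54 mm high, standing. Origin: centre of its underside
- mug: bystander: steel mug, 76 mm in diameter, 85 mm high, handle on its +y side. Origin: centre of its underside
- screwdriver: bystander: red-handled screwdriver lying along its x, about 200 mm long. Origin near its middle
Not all that is in view belongs to the job. What is shaped like the tote but brown, green or turquoise is not meant.

How it is judged:
On the way, in this order (a step that is already met when the one before it is completed fails the run):
1. the ejector slide is pressed (value of joint ejector above 0.012 m).
2. the held spacer is down in the tote, which still stands upright on the bench (x of spacer_held in the frame of tote between -0.08 and 0.08 m and y of spacer_held in the frame of tote between -0.06 and 0.06 m and z of spacer_held in the frame of tote below 0.03 m and angle between tote's own z axis and vertical below 0.1 rad and height (world z) of tote below 0.015 m), for 0.2 s.
At the end, for the whole second after the job is handed in: All five spacers at rest within 75 mm of the inner orange corner; the tote held still in the fingers, tilted 14 to 63 degrees, orange corner lowest (both floor edges fall to it by 4 degrees or more) and over 30 mm above the bench, touching neither fixture nor bystander (distance between each of spacer_a, spacer_b, spacer_c, spacer_d, spacer_held and tote_corner below 0.075 m and linear speed of each of spacer_a, spacer_b, spacer_c, spacer_d, spacer_held, tote below 0.03 m/s and angle between tote's own z axis and vertical between 0.25 and 1.1 rad and angle between tote's own x axis and vertical below 1.5 rad and angle between tote's own y axis and vertical below 1.5 rad and height (world z) of tote_corner above 0.03 m and contact force between tote and the fingers above 1 N and angular speed of tote below 0.2 rad/s and contact force between tote and fixture below 0.3 N and contact force between tote and spool below 0.3 N and contact force between tote and mug below 0.3 N and contact force between tote and screwdriver below 0.3 N); the arm keeps its last pose, push and grip.
It fails at once if a bystander is moved more than 30 mm (distance of any of spool, mug, screwdriver from where it was at the start of the episode above 0.03 m).
It also fails if it takes over 64 s, if anything falls off the work surface, if the arm or the gripper's body presses on something with over 40 N, if the wrist force passes 120 N, or if a joint passes its speed limit or range.

## Working session

There is one attempt and no reset: what is moved stays moved. The work goes in short steps, Python scripts to look and compute and a tool call to move; the robot and the scene stay as the last step left them, time stands still between calls to the robot, and variables do not carry over. Pictures are saved under pics/ and viewed, at most 10 in all, crops included, and the job is handed in when it is done.

Besides the shell and the picture viewer there is one more tool, called after "Call:" by a JSON object that holds its "name" and its "arguments". carry_out: Moves the arm, as the interface text tells. Shift numbers are shares of 0.12 m and turn numbers shares of 2 pi rad, none past 1 either way. Its arguments: {"type":"object","properties":{"rows":{"type":"array"},"gripper":{"type":"number"},"grip_force":{"type":"number"}},"required":["rows"]}

```bash
mkdir -p pics
cat > h.py <<'E'
import numpy as np, cv2
from workcell import r
def world(cam,px,d):
    c=r.get_calibration(cam); R=np.array(c["R"]);t=np.array(c["t"])
    p=np.array([(px[0]-c["cx"])/c["fx"],(px[1]-c["cy"])/c["fy"],1])*d
    return R.T@(p-t)
def atz(cam,px,z):
    c=r.get_calibration(cam); R=np.array(c["R"]);t=np.array(c["t"])
    o=-R.T@t; v=R.T@np.array([(px[0]-c["cx"])/c["fx"],(px[1]-c["cy"])/c["fy"],1])
    return o+v*(z-o[2])/v[2]
def proj(cam,X):
    c=r.get_calibration(cam); p=np.array(c["R"])@np.array(X)+np.array(c["t"])
    return np.array([c["fx"]*p[0]/p[2]+c["cx"],c["fy"]*p[1]/p[2]+c["cy"]])
E
python3 - <<'E'
from h import *
np.set_printoptions(precision=4,suppress=True)
for cam in ["scene","side"]:
    im,d=r.capture(cam); cv2.imwrite(f"pics/{cam}0.png",im); np.save(f"{cam}0.npy",d)
    for q,z in [("lip",.06),("ejector_tab",.083),("handle_mid",.112),("tote_corner",.004),("tote",0),("fixture",0),("spacer_held",.06),("spool",0),("mug",0),("screwdriver",.01)]:
        for o in r.landmark_of(q,cam)[:3]:
            print(cam,q,round(o["confidence"],2),np.round(o["location"]),atz(cam,o["location"],z))
s=r.observe();print({k:s[k] for k in ("t","tcp_pos","tcp_rot","wrist_force","gripper_width")})
E
```

```text
scene lip 0.72 [267. 181.] [0.4993 0.0825 0.06  ]
scene lip 0.61 [140. 268.] [ 0.7457 -0.388   0.06  ]
scene ejector_tab 0.66 [236. 193.] [ 0.5571 -0.0495  0.083 ]
scene ejector_tab 0.49 [295. 175.] [0.5324 0.1659 0.083 ]
scene handle_mid 0.95 [161. 160.] [ 0.3216 -0.2138  0.112 ]
scene handle_mid 0.8 [297. 134.] [0.3272 0.2821 0.112 ]
scene handle_mid 0.79 [276. 222.] [ 0.7697 -0.0201  0.112 ]
scene tote_corner 0.92 [136. 198.] [ 0.3403 -0.3151  0.004 ]
scene tote_corner 0.85 [388. 223.] [0.782  0.3599 0.004 ]
scene tote_corner 0.78 [233. 194.] [ 0.445  -0.0142  0.004 ]
scene tote 0.93 [273. 254.] [ 0.7674 -0.0237 -0.    ]
scene tote 0.9 [256. 204.] [0.5252 0.0307 0.    ]
scene tote 0.83 [163. 190.] [ 0.3262 -0.2201  0.    ]
scene fixture 0.63 [281. 202.] [ 0.5467  0.1115 -0.    ]
scene spacer_held 0.56 [273. 181.] [0.5057 0.0988 0.06  ]
scene spool 0.76 [141. 270.] [ 0.687  -0.3785 -0.    ]
scene mug 0.97 [127. 225.] [ 0.4722 -0.3699  0.    ]
scene screwdriver 0.54 [374. 185.] [0.5915 0.4403 0.01  ]
side lip 0.85 [258. 212.] [0.5088 0.0846 0.06  ]
side ejector_tab 0.72 [238. 228.] 
[... 402 characters left out ...]
 0.2865 0.    ]
side tote 0.74 [247. 201.] [ 0.5689  0.0034 -0.    ]
side tote 0.71 [335. 168.] [ 0.3369 -0.2224  0.    ]
side fixture 0.92 [248. 234.] [0.525  0.1207 0.    ]
side spacer_held 0.51 [254. 216.] [0.514  0.1035 0.06  ]
side spacer_held 0.2 [260. 186.] [ 0.5319 -0.01    0.06  ]
side spool 0.65 [248. 122.] [ 0.6941 -0.3792  0.    ]
side mug 0.61 [305. 131.] [ 0.4737 -0.3867  0.    ]
side mug 0.38 [249. 234.] [0.5229 0.1216 0.    ]
side screwdriver 0.97 [182. 336.] [0.5744 0.447  0.01  ]
{'t': 1.1, 'tcp_pos': array([ 0.2147, -0.5334,  0.3039]), 'tcp_rot': array([-0.    ,  0.9817,  0.1902, -0.    ]), 'wrist_force': array([0.5485, 0.3428, 0.4728]), 'gripper_width': 1.001839567666834}
```

Run:
```python
from h import *
a=cv2.imread("pics/scene0.png");b=cv2.imread("pics/side0.png")
cv2.imwrite("pics/scene_big.png",cv2.resize(a,(800,600),interpolation=cv2.INTER_CUBIC))
cv2.imwrite("pics/crop.png",np.hstack([cv2.resize(a[120:240,190:330],(400,343)),cv2.resize(b[130:270,170:310],(400,343))]))
```

```text
(no output)
```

View pics/scene_big.png

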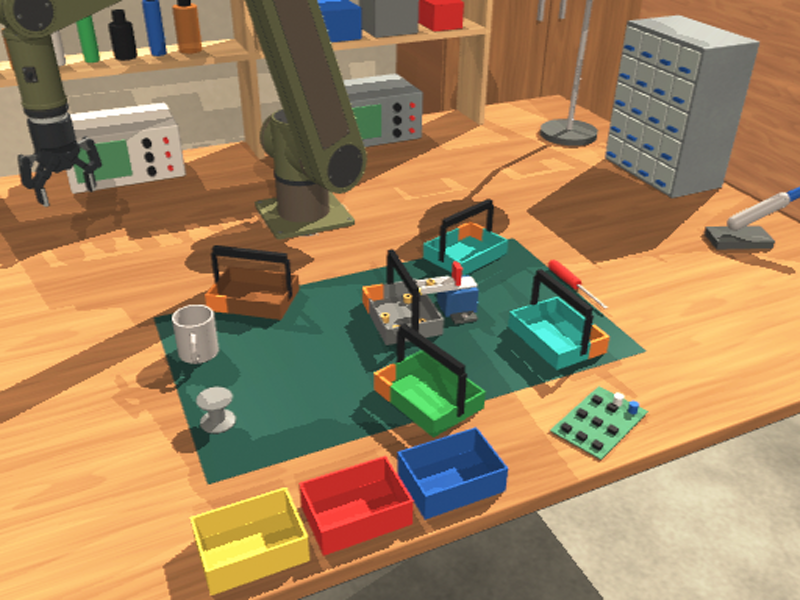

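View pics/crop.png

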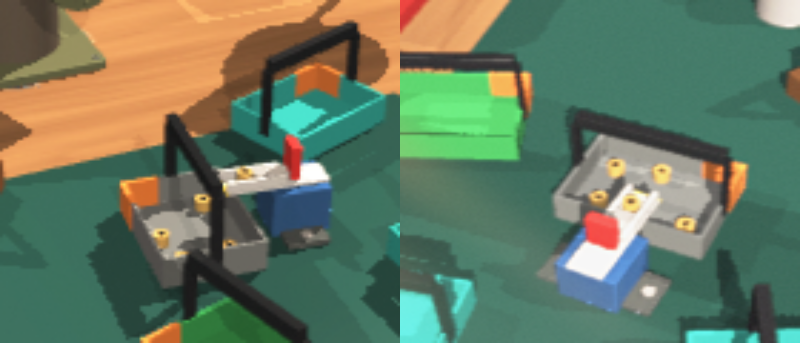

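The grey tote is at about scene pixel (258,198), with its orange corner at (235,190) and the red tab at (293,172). These could be mistaken for it: brown (161,185), green (275,245), turquoise (297,150) and turquoise (357,210). I choose the grey one because it has spacers in it and stands under the fixture's lip. Next I refine the poses using depth.

Run:
```python
from h import *
np.set_printoptions(precision=4,suppress=True)
def cloud(cam):
    im=cv2.imread(f"pics/{cam}0.png");d=np.load(f"{cam}0.npy");c=r.get_calibration(cam)
    v,u=np.mgrid[:384,:512]
    P=np.stack([(u-c["cx"])/c["fx"]*d,(v-c["cy"])/c["fy"]*d,d],-1)-np.array(c["t"])
    return im,(P@np.array(c["R"])),d>0
for cam in ["scene","side"]:
    im,P,ok=cloud(cam); hsv=cv2.cvtColor(im,cv2.COLOR_BGR2HSV); H,S,V=cv2.split(hsv)
    reg=ok&(P[...,0]>.38)&(P[...,0]<.68)&(P[...,1]>-.1)&(P[...,1]<.22)
    red=reg&((H<6)|(H>174))&(S>150)&(P[...,2]>.06)
    print(cam,"red n",red.sum(),"mean",P[red].mean(0),"min",P[red].min(0),"max",P[red].max(0))
    hb=reg&(V<80)&(P[...,2]>.1)&(P[...,2]<.13)
    Q=P[hb]; Q=Q[(Q[:,1]<.12)]
    (cx,cy),(w,h),a=cv2.minAreaRect(Q[:,:2].astype(np.float32))
    m=Q.mean(0);u,s,vt=np.linalg.svd(Q[:,:2]-m[:2],full_matrices=False);p=(Q[:,:2]-m[:2])@vt[0]
    print("handle n",len(Q),"mean",m,"dir",vt[0],np.degrees(np.arctan2(vt[0][1],vt[0][0])),"ends",m[:2]+vt[0]*p.min(),m[:2]+vt[0]*p.max(),"rect",cx,cy,w,h,a)
    bl=reg&(H>100)&(H<125)&(S>120)&(P[...,2]>.02)
    print("blue rect",cv2.minAreaRect(P[bl][:,:2].astype(np.float32)))
    ch=reg&(S<60)&(V>150)&(P[...,2]>.052)&(P[...,2]<.08)
    print("channel rect",ch.sum(),cv2.minAreaRect(P[ch][:,:2].astype(np.float32)))
    rim=reg&(P[...,2]>.032)&(P[...,2]<.043)&(S<60)&(P[...,1]<.1)
    print("rim rect",rim.sum(),cv2.minAreaRect(P[rim][:,:2].astype(np.float32)))
```

```text
scene red n 67 mean [0.5383 0.1508 0.0907] min [0.5129 0.144  0.0647] max [0.5493 0.161  0.1088]
handle n 204 mean [0.5403 0.0302 0.1176] dir [ 0.9956 -0.094 ] -5.393235751827458 ends [0.4421 0.0394] [0.6111 0.0235] rect 0.526713490486145 0.032786279916763306 0.016469914466142654 0.16973134875297546 84.8355941772461
blue rect ((0.5378825664520264, 0.15460142493247986), (0.071538046002388, 0.0656447783112526), 83.43810272216797)
channel rect 249 ((0.525199294090271, 0.13321560621261597), (0.11971192061901093, 0.049874283373355865), 78.4678955078125)
rim rect 202 ((0.5246922969818115, 0.034593239426612854), (0.12371546030044556, 0.17044344544410706), 84.13671112060547)
side red n 126 mean [0.5318 0.1619 0.0917] min [0.5175 0.1515 0.0668] max [0.5469 0.1668 0.1068]
handle n 405 mean [0.5225 0.0419 0.1173] dir [-0.9946  0.1039] 174.03777070222196 ends [0.6061 0.0331] [0.4438 0.0501] rect 0.5247023701667786 0.03899414464831352 0.01706305891275406 0.16322413086891174 84.14286041259766
blue rect ((0.5319715142250061, 0.1644471436738968), (0.0680772215127945, 0.06430955231189728), 81.87229919433594)
channel rect 392 ((0.5305827856063843, 0.1358354091644287), (0.12319838255643845, 0.041486889123916626), 80.6225814819336)
rim rect 158 ((0.525091826915741, 0.040437523275613785), (0.1191800907254219, 0.16359774768352509), 84.18215942382812)
```

The tote is at about (0.525, 0.037) with yaw -5.5°. The fixture origin is about (0.526, 0.12) with yaw -9°, so the overhang is about 21 mm, which fits the description. The moves only turn about tool z, so I'll check early whether going past the outer reach tilts the tool, in the free area here.

Call:
{"name": "carry_out", "arguments": {"rows": [[[0,0.5,0,0],[0,1,0,0],[0,1,0,0]]], "gripper": 0}}

```text
t: 1.48
tcp_pos: [0.2609, -0.6484, 0.3021]
tcp_rot: [0.001, 0.982, 0.19, 0.0]
wrist_force: [-0.3, 0.6, -0.5]
gripper_width: 0.378
grasp_force: 0.0
```

Call:
{"name": "carry_out", "arguments": {"rows": [[[0,0.5,0,0],[0,1,0,0],[0,1,0,0]]]}}

```text
t: 1.85
tcp_pos: [0.3052, -0.7585, 0.2999]
tcp_rot: [-0.001, 0.982, 0.19, -0.0]
wrist_force: [-0.1, 0.3, -0.9]
gripper_width: 0.002
grasp_force: 0.0
```

Call:
{"name": "carry_out", "arguments": {"rows": [[[0,0.5,0,0],[0,1,0,0],[0,1,0,0],[0,1,0,0]]]}}

```text
t: 2.35
tcp_pos: [0.3488, -0.8663, 0.3023]
tcp_rot: [-0.002, 0.982, 0.19, -0.0]
wrist_force: [-0.9, 0.6, 1.0]
gripper_width: 0.001
grasp_force: 0.0
```

Call:
{"name": "carry_out", "arguments": {"rows": [[[0,0.5,0,0],[0,1,0,0],[0,1,0,0],[0,1,0,0]]]}}

```text
t: 2.85
tcp_pos: [0.3728, -0.9258, 0.2876]
tcp_rot: [0.028, 0.981, 0.19, 0.005]
wrist_force: [0.3, -0.1, 0.5]
gripper_width: -0.001
grasp_force: 0.0
```

Call:
{"name": "carry_out", "arguments": {"rows": [[[0,0.5,0,0],[0,1,0,0],[0,1,0,0],[0,1,0,0]]]}}

```text
t: 3.35
tcp_pos: [0.3831, -0.9515, 0.258]
tcp_rot: [0.053, 0.98, 0.19, 0.01]
wrist_force: [-0.4, 0.4, -0.5]
gripper_width: 0.001
grasp_force: 0.0
```

Call:
{"name": "carry_out", "arguments": {"rows": [[[0,0.5,0,0],[0,1,0,0],[0,1,0,0],[0,1,0,0]]]}}

```text
t: 3.85
tcp_pos: [0.3921, -0.9739, 0.2394]
tcp_rot: [0.081, 0.978, 0.19, 0.016]
wrist_force: [-0.2, 0.8, -0.0]
gripper_width: 0.002
grasp_force: 0.0
```

Run:
```python
from h import *
from scipy.spatial.transform import Rotation as Ro
s=r.observe();q=s["tcp_rot"];print(s["t"],np.round(s["q"],3),s["tcp_pos"],np.round(Ro.from_quat([*q[1:],q[0]]).as_matrix(),3),s["tau"])
```

```text
3.85 [-1.23   1.082  0.144  0.007  1.75  -0.04 ] [ 0.3921389  -0.97391263  0.23943063] [[ 0.928  0.368  0.062]
 [ 0.374 -0.915 -0.153]
 [ 0.     0.165 -0.986]] [ 1.12960312e-03 -8.94391179e+01 -2.95633990e+01  4.02680668e-02
 -1.00291315e+00 -4.58952616e-05]
```

Call:
{"name": "carry_out", "arguments": {"rows": [[[0,-0.5,0,0],[0,-1,0,0],[0,-1,0,0],[0,-1,0,0]]]}}

```text
t: 4.35
tcp_pos: [0.3472, -0.862, 0.2205]
tcp_rot: [0.081, 0.978, 0.19, 0.016]
wrist_force: [0.8, -0.8, 0.5]
gripper_width: 0.004
grasp_force: 0.0
```

Call:
{"name": "carry_out", "arguments": {"rows": [[[0,-0.5,0,0],[0,-1,0,0],[0,-1,0,0]]]}}

```text
t: 4.72
tcp_pos: [0.3013, -0.7471, 0.1956]
tcp_rot: [0.074, 0.979, 0.19, 0.015]
wrist_force: [0.6, -0.1, 0.1]
gripper_width: -0.001
grasp_force: 0.0
```

Call:
{"name": "carry_out", "arguments": {"rows": [[[0,-0.5,-0.3,0],[0,-1,-0.6,0],[0,-1,-0.6,0]]]}}

```text
t: 5.1
tcp_pos: [0.2553, -0.6343, 0.2547]
tcp_rot: [0.084, 0.978, 0.19, 0.016]
wrist_force: [-0.6, -0.4, -0.2]
gripper_width: -0.001
grasp_force: 0.0
```

Call:
{"name": "carry_out", "arguments": {"rows": [[[0,-0.5,-0.2,0],[0,-1,-0.3,0],[0,-1,-0.3,0]]]}}

```text
t: 5.48
tcp_pos: [0.2077, -0.5152, 0.2668]
tcp_rot: [0.08, 0.978, 0.19, 0.016]
wrist_force: [0.5, -0.2, -0.7]
gripper_width: -0.0
grasp_force: 0.0
```

Call:
{"name": "carry_out", "arguments": {"rows": [[[0,-0.5,-0.1,0],[0,-1,-0.2,0],[0,-1,-0.2,0],[0,-1,-0.2,0]]]}}

```text
t: 5.98
tcp_pos: [0.1641, -0.4087, 0.2724]
tcp_rot: [0.085, 0.978, 0.189, 0.016]
wrist_force: [-0.2, 0.0, 0.7]
gripper_width: -0.001
grasp_force: 0.0
```

Call:
{"name": "carry_out", "arguments": {"rows": [[[0,-0.5,-0.1,0],[0,-1,-0.2,0],[0,-1,-0.2,0],[0,-1,-0.2,0]]]}}

```text
t: 6.48
tcp_pos: [0.1182, -0.295, 0.2759]
tcp_rot: [0.084, 0.978, 0.189, 0.016]
wrist_force: [0.2, -0.4, -0.1]
gripper_width: 0.0
grasp_force: 0.0
```

```bash
cat >> h.py <<'E'
def st():
    from scipy.spatial.transform import Rotation as Ro
    s=r.observe();q=s["tcp_rot"];M=Ro.from_quat([*q[1:],q[0]]).as_matrix();z=M[:,2]
    print("t",s["t"],"q",np.round(s["q"],3),"p",np.round(s["tcp_pos"],4),"x ang",np.degrees(np.arctan2(M[1,0],M[0,0])).round(1),"tilt",np.degrees(np.arccos(-z[2])).round(1),"toward",np.degrees(np.arctan2(z[1],z[0])).round(),"F",np.round(s["wrist_force"],1),"grip",s["gripper_width"],s["grasp_force"])
    return s,M
E
python3 -c "from h import *;st()"
```

```text
t 6.475 q [-1.348 -0.119  2.094  0.032  0.998 -0.175] p [ 0.1182 -0.295   0.2759] x ang 21.9 tilt 9.9 toward -68.0 F [ 0.2 -0.4 -0.1] grip 0.0003749856336734182 0.0
```

Call:
{"name": "carry_out", "arguments": {"rows": [[[0,-0.5,0,0],[0,-1,0,0],[0,-1,0,0],[0,-1,0,0]]]}}

```text
t: 6.98
tcp_pos: [0.0734, -0.185, 0.2559]
tcp_rot: [0.084, 0.978, 0.189, 0.016]
wrist_force: [0.7, -0.5, -0.2]
gripper_width: 0.0
grasp_force: 0.0
```

Call:
{"name": "carry_out", "arguments": {"rows": [[[0,-0.5,0,0],[0,-0.6,0,0],[0,-0.6,0,0]]]}}

```text
t: 7.35
tcp_pos: [0.047, -0.1208, 0.255]
tcp_rot: [0.082, 0.979, 0.188, 0.015]
wrist_force: [-0.2, 0.0, 0.0]
gripper_width: 0.0
grasp_force: 0.0
```

```bash
python3 -c "from h import *;st()"
```

```text
t 7.35 q [-1.752 -0.494  2.323  0.094  1.173 -0.592] p [ 0.047  -0.1208  0.255 ] x ang 21.8 tilt 9.5 toward -69.0 F [-0.2  0.   0. ] grip 1.2338765646687677e-06 0.0
```

Two findings. Going past the reach does tilt the tool, by about 3° per call, and the tilt stays when the tool comes back. So I can use it for the final tilt, but I first have to cancel the sideways part of the current 9.5° before grasping. I'll check which directions are free and plan the swing.

```bash
cat >> h.py <<'E'
def plan(wps,turns=None,M=None,p=None):
    """wps: list of world tcp targets, turns: toolx world-angle increments (deg) per leg; prints shares"""
    from scipy.spatial.transform import Rotation as Ro
    s,M0=st(); M=M0 if M is None else M; p=s["tcp_pos"] if p is None else p
    for i,w in enumerate(wps):
        dt=0 if turns is None else turns[i]
        d=M.T@(np.array(w)-p)/.12; print(np.round(d,3), "turn",round(-dt/360,3), "world",w)
        M=M@Ro.from_euler("z",-dt,degrees=True).as_matrix(); p=np.array(w)
E
python3 - <<'E'
from h import *
pts=[]
for cam in ["scene","side"]:
    d=np.load(f"{cam}0.npy");c=r.get_calibration(cam);v,u=np.mgrid[:384,:512]
    P=np.stack([(u-c["cx"])/c["fx"]*d,(v-c["cy"])/c["fy"]*d,d],-1)-np.array(c["t"])
    pts.append((P@np.array(c["R"]))[d>0])
P=np.vstack(pts)
for a in range(-40,121,10):
    row=[]
    for R in np.arange(.4,1.3,.1):
        x,y=R*np.cos(np.radians(a)),R*np.sin(np.radians(a))
        m=(np.hypot(P[:,0]-x,P[:,1]-y)<.07)
        row.append(round(float(np.percentile(P[m,2],99)),2) if m.sum()>3 else -1)
    print(a,row)
f=lambda R,a,z:(R*np.cos(np.radians(a)),R*np.sin(np.radians(a)),z)
plan([f(.2,-60,.28),f(.3,-50,.33),f(.36,-32,.35),f(.36,-12,.35),f(.36,7,.35),f(.38,26,.35),f(.42,43,.35),f(.5,55,.35)])
E
```

```text
-40 [0.12, 0.08, 0.09, 0.08, 0.01, 0.01, 0.01, 0.01, 0.01]
-30 [0.12, 0.04, 0.09, 0.06, 0.06, 0.01, 0.05, 0.01, 0.01]
-20 [0.12, 0.04, 0.01, 0.01, 0.01, 0.01, 0.05, 0.05, -1]
-10 [0.01, 0.04, 0.01, 0.04, 0.04, 0.05, 0.05, 0.05, -1]
0 [0.11, 0.12, 0.12, 0.12, 0.12, 0.12, 0.05, 0.01, -1]
10 [0.12, 0.12, 0.12, 0.01, 0.01, 0.01, 0.02, 0.01, -1]
20 [0.11, 0.1, 0.1, 0.12, 0.12, 0.12, 0.02, 0.01, -1]
30 [0.12, 0.12, 0.01, 0.09, 0.04, 0.01, 0.01, 0.01, 0.0]
40 [0.12, 0.12, 0.03, 0.03, 0.0, 0.01, 0.01, 0.01, 0.0]
50 [0.04, 0.12, 0.01, 0.01, 0.01, 0.01, 0.01, 0.01, 0.0]
60 [0.0, 0.01, 0.01, 0.01, 0.01, 0.01, 0.07, 0.13, 0.14]
70 [0.0, 0.01, 0.01, 0.01, 0.01, 0.01, 0.4, 0.01, 0.01]
80 [0.01, 0.01, 0.01, 0.01, 0.01, 0.4, 0.4, 0.4, -1]
90 [0.01, 0.01, 0.01, 0.01, 0.01, 0.4, 0.4, 0.4, -1]
100 [0.01, 0.01, 0.01, 0.01, 0.01, 0.04, 0.38, 0.03, 0.0]
110 [0.01, 0.01, 0.01, 0.01, 0.01, 0.02, 0.02, 0.01, 0.01]
120 [0.01, 0.01, 0.16, 0.39, 0.39, 0.38, 0.01, 0.01, 0.0]
t 7.35 q [-1.752 -0.494  2.323  0.094  1.173 -0.592] p [ 0.047  -0.1208  0.255 ] x ang 21.8 tilt 9.5 toward -69.0 F [-0.2  0.   0. ] grip 1
[... 208 characters left out ...]
 np.float64(-0.2298133329356934), 0.33)
[ 0.991  0.073 -0.159] turn 0.0 world (np.float64(0.3052973146163133), np.float64(-0.19077093512395377), 0.35)
[ 0.721 -0.742 -0.126] turn 0.0 world (np.float64(0.35213313626417003), np.float64(-0.07484820869439336), 0.35)
[ 0.407 -0.89  -0.15 ] turn 0.0 world (np.float64(0.3573166145908759), np.float64(0.04387296362585309), 0.35)
[ 0.257 -0.985 -0.165] turn 0.0 world (np.float64(0.3415417375936835), np.float64(0.16658103577984942), 0.35)
[ 0.105 -1.02  -0.171] turn 0.0 world (np.float64(0.3071685546800516), np.float64(0.2864393112262493), 0.35)
[ 0.223 -1.002 -0.168] turn 0.0 world (np.float64(0.2867882181755231), np.float64(0.4095760221444959), 0.35)
```

Call:
{"name": "carry_out", "arguments": {"rows": [[[0.12,0.3,-0.1,0],[0.25,0.6,-0.1,0],[0.5,1,-0.25,0],[0.6,1,-0.3,0]]]}}

```text
t: 7.85
tcp_pos: [0.1628, -0.2012, 0.3113]
tcp_rot: [0.083, 0.978, 0.192, 0.017]
wrist_force: [-1.0, 0.0, 0.3]
gripper_width: 0.001
grasp_force: 0.0
```

Call:
{"name": "carry_out", "arguments": {"rows": [[[0.5,0.2,-0.1,0],[1,0.4,-0.25,0],[1,0.4,-0.25,0],[1,0.4,-0.25,0]]]}}

```text
t: 8.35
tcp_pos: [0.286, -0.1907, 0.3454]
tcp_rot: [0.079, 0.978, 0.191, 0.015]
wrist_force: [0.4, -1.0, -0.8]
gripper_width: 0.004
grasp_force: 0.0
```

Call:
{"name": "carry_out", "arguments": {"rows": [[[0.4,-0.3,-0.1,0],[0.8,-0.6,-0.2,0],[0.8,-0.6,-0.2,0]]]}}

```text
t: 8.72
tcp_pos: [0.3461, -0.082, 0.3575]
tcp_rot: [0.079, 0.978, 0.193, 0.016]
wrist_force: [-0.7, -0.0, 0.2]
gripper_width: 0.001
grasp_force: 0.0
```

Call:
{"name": "carry_out", "arguments": {"rows": [[[0.25,-0.5,-0.1,0],[0.5,-0.9,-0.15,0],[0.5,-0.9,-0.15,0]]]}}

```text
t: 9.1
tcp_pos: [0.3592, 0.0413, 0.3573]
tcp_rot: [0.079, 0.978, 0.193, 0.015]
wrist_force: [-0.8, 0.3, 0.8]
gripper_width: 0.001
grasp_force: 0.0
```

Call:
{"name": "carry_out", "arguments": {"rows": [[[0.2,-0.5,-0.1,0],[0.3,-1,-0.15,0],[0.3,-1,-0.15,0]]]}}

```text
t: 9.48
tcp_pos: [0.3471, 0.1659, 0.3556]
tcp_rot: [0.08, 0.978, 0.191, 0.015]
wrist_force: [-0.8, -0.9, 0.3]
gripper_width: 0.004
grasp_force: 0.0
```

Call:
{"name": "carry_out", "arguments": {"rows": [[[0.1,-0.5,-0.1,0],[0.2,-1,-0.15,0],[0.2,-1,-0.15,0]]]}}

```text
t: 9.85
tcp_pos: [0.3254, 0.2868, 0.354]
tcp_rot: [0.08, 0.978, 0.19, 0.015]
wrist_force: [-0.3, -0.6, -0.2]
gripper_width: 0.0
grasp_force: 0.0
```

Run:
```python
from h import *
f=lambda R,a,z:(R*np.cos(np.radians(a)),R*np.sin(np.radians(a)),z)
plan([f(.6,50,.35),f(.72,54,.35),f(.84,55,.35),f(.96,55,.35),f(1.08,55,.35),f(1.2,55,.35)])
```

```text
t 9.85 q [ 0.73   0.097  1.667 -0.154  1.436  1.942] p [0.3254 0.2868 0.354 ] x ang 22.0 tilt 9.3 toward -68.0 F [-0.3 -0.6 -0.2] grip 0.0003134049880085858 0.0
[ 1.005 -1.137 -0.153] turn 0.0 world (np.float64(0.3856725658119236), np.float64(0.4596266658713868), 0.35)
[ 0.674 -0.821 -0.135] turn 0.0 world (np.float64(0.42320538165058064), np.float64(0.5824922359499621), 0.35)
[ 0.783 -0.624 -0.103] turn 0.0 world (np.float64(0.48180420653487877), np.float64(0.6880877172027531), 0.35)
[ 0.839 -0.537 -0.089] turn 0.0 world (np.float64(0.5506333788970043), np.float64(0.7863859625174321), 0.35)
[ 0.839 -0.537 -0.089] turn 0.0 world (np.float64(0.6194625512591299), np.float64(0.8846842078321112), 0.35)
[ 0.839 -0.537 -0.089] turn 0.0 world (np.float64(0.6882917236212553), np.float64(0.9829824531467901), 0.35)
```

Call:
{"name": "carry_out", "arguments": {"rows": [[[0.4,-0.5,-0.1,0],[0.8,-1,-0.15,0],[0.8,-1,-0.15,0]]]}}

```text
t: 10.22
tcp_pos: [0.3717, 0.4336, 0.3524]
tcp_rot: [0.08, 0.979, 0.188, 0.015]
wrist_force: [-0.4, -0.1, 0.1]
gripper_width: 0.002
grasp_force: 0.0
```

Call:
{"name": "carry_out", "arguments": {"rows": [[[0.4,-0.5,-0.1,0],[0.8,-0.9,-0.15,0],[0.8,-0.9,-0.15,0]]]}}

```text
t: 10.6
tcp_pos: [0.4213, 0.5708, 0.3517]
tcp_rot: [0.081, 0.979, 0.188, 0.015]
wrist_force: [-1.0, -0.5, 0.2]
gripper_width: -0.0
grasp_force: 0.0
```

Call:
{"name": "carry_out", "arguments": {"rows": [[[0.4,-0.3,-0.1,0],[0.8,-0.6,-0.1,0],[0.8,-0.6,-0.1,0]]]}}

```text
t: 10.98
tcp_pos: [0.4848, 0.6742, 0.3459]
tcp_rot: [0.083, 0.979, 0.188, 0.013]
wrist_force: [-0.5, -0.6, -1.5]
gripper_width: -0.001
grasp_force: 0.0
```

Call:
{"name": "carry_out", "arguments": {"rows": [[[0.5,-0.3,-0.1,0],[1,-0.65,-0.1,0],[1,-0.65,-0.1,0],[1,-0.65,-0.1,0]]]}}

```text
t: 11.48
tcp_pos: [0.5468, 0.7655, 0.3382]
tcp_rot: [0.072, 0.979, 0.189, 0.024]
wrist_force: [0.1, 0.1, 1.5]
gripper_width: -0.004
grasp_force: 0.0
```

Call:
{"name": "carry_out", "arguments": {"rows": [[[0.5,-0.3,-0.1,0],[1,-0.65,-0.1,0],[1,-0.65,-0.1,0],[1,-0.65,-0.1,0]]]}}

```text
t: 11.98
tcp_pos: [0.564, 0.7933, 0.3033]
tcp_rot: [0.052, 0.979, 0.192, 0.045]
wrist_force: [-0.2, 0.7, 0.4]
gripper_width: 0.002
grasp_force: 0.0
```

Run:
```python
from h import *
f=lambda R,a,z:(R*np.cos(np.radians(a)),R*np.sin(np.radians(a)),z)
plan([f(1.2,55,.35)])
```

```text
t 11.975 q [ 0.952  1.016  0.144 -0.151  1.984  2.074] p [0.564  0.7933 0.3033] x ang 22.5 tilt 7.9 toward -38.0 F [-0.2  0.7  0.4] grip 0.0020545129424245434 0.0
[ 1.585 -1.023 -0.407] turn 0.0 world (np.float64(0.6882917236212553), np.float64(0.9829824531467901), 0.35)
```

Call:
{"name": "carry_out", "arguments": {"rows": [[[0.5,-0.3,-0.2,0],[1,-0.65,-0.25,0],[1,-0.65,-0.25,0],[1,-0.65,-0.25,0]]]}}

```text
t: 12.48
tcp_pos: [0.576, 0.8123, 0.2871]
tcp_rot: [0.034, 0.978, 0.194, 0.065]
wrist_force: [-0.0, 0.3, 0.3]
gripper_width: -0.002
grasp_force: 0.0
```

Run:
```python
from h import *
st()
```

```text
t 12.475 q [ 0.953  1.033  0.144 -0.148  1.914  2.078] p [0.576  0.8123 0.2871] x ang 22.8 tilt 8.4 toward -17.0 F [-0.   0.3  0.3] grip -0.002270994733563512 0.0
```

Call:
{"name": "carry_out", "arguments": {"rows": [[[0.3,-0.2,-0.1,0],[0.55,-0.4,-0.15,0],[0.55,-0.4,-0.15,0]]]}}

```text
t: 12.85
tcp_pos: [0.5817, 0.8302, 0.2853]
tcp_rot: [0.015, 0.977, 0.196, 0.085]
wrist_force: [-0.2, -1.1, 0.4]
gripper_width: 0.0
grasp_force: 0.0
```

Run:
```python
from h import *
st()
fo=np.array([.526,.12]);y=np.array([np.sin(np.radians(9)),np.cos(np.radians(9))])
tab=fo+.042*y; print(tab)
f=lambda R,a,z:(R*np.cos(np.radians(a)),R*np.sin(np.radians(a)),z)
plan([(.548,.71,.29),(.55,.6,.29),(.55,.5,.27),(.55,.4,.25),(.548,.29,.23)],[50,50,48,0,0])
```

```text
t 12.85 q [ 0.959  1.036  0.144 -0.145  1.855  2.085] p [0.5817 0.8302 0.2853] x ang 23.0 tilt 9.9 toward 1.0 F [-0.2 -1.1  0.4] grip 0.00020564083159221703 0.0
[0.53257025 0.16148291]
t 12.85 q [ 0.959  1.036  0.144 -0.145  1.855  2.085] p [0.5817 0.8302 0.2853] x ang 23.0 tilt 9.9 toward 1.0 F [-0.2 -1.1  0.4] grip 0.00020564083159221703 0.0
[-0.636  0.819 -0.092] turn -0.139 world (0.548, 0.71, 0.29)
[-0.87   0.288 -0.001] turn -0.139 world (0.55, 0.6, 0.29)
[-0.686 -0.475  0.16 ] turn -0.133 world (0.55, 0.5, 0.27)
[-0.106 -0.828  0.16 ] turn 0.0 world (0.55, 0.4, 0.25)
[-0.104 -0.913  0.157] turn 0.0 world (0.548, 0.29, 0.23)
```

Call:
{"name": "carry_out", "arguments": {"rows": [[[-0.2,0.3,0,-0.028],[-0.4,0.6,-0.05,-0.055],[-0.6,0.8,-0.1,-0.083],[-0.64,0.82,-0.1,-0.11],[-0.64,0.82,-0.1,-0.139]]]}}

```text
t: 13.48
tcp_pos: [0.5473, 0.7083, 0.2927]
tcp_rot: [0.05, 0.801, 0.593, 0.071]
wrist_force: [0.2, 0.4, 0.3]
gripper_width: 0.003
grasp_force: 0.0
```

Call:
{"name": "carry_out", "arguments": {"rows": [[[-0.3,0.1,0,-0.028],[-0.6,0.2,0,-0.055],[-0.87,0.29,0,-0.083],[-0.87,0.29,0,-0.11],[-0.87,0.29,0,-0.139]]]}}

```text
t: 14.1
tcp_pos: [0.5501, 0.5985, 0.2921]
tcp_rot: [0.075, 0.475, 0.876, 0.043]
wrist_force: [-0.5, -1.0, 0.2]
gripper_width: -0.002
grasp_force: 0.0
```

Call:
{"name": "carry_out", "arguments": {"rows": [[[-0.2,-0.2,0,-0.028],[-0.4,-0.3,0.1,-0.055],[-0.6,-0.45,0.1,-0.083],[-0.68,-0.48,0.16,-0.11],[-0.68,-0.48,0.16,-0.133]]]}}

```text
t: 14.72
tcp_pos: [0.5491, 0.4981, 0.2712]
tcp_rot: [0.086, 0.079, 0.993, 0.008]
wrist_force: [0.7, 0.7, -0.6]
gripper_width: -0.002
grasp_force: 0.0
```

Run:
```python
from h import *
im,d=r.capture("scene"); 
for q,z in [("ejector_tab",.083)]:
    for o in r.landmark_of(q,"scene")[:3]: print(o,atz("scene",o["location"],z))
s,M=st()
f=lambda tip:np.array(tip)-.073*M[:,2]
# fingertip centre targets
y=np.array([np.sin(np.radians(9)),np.cos(np.radians(9)),0]);o=np.array([.526,.12,0])
T=lambda fy,z:f(o+y*fy+[0,0,z])
print(T(.09,.075))
plan([(.55,.38,.24),T(.16,.15),T(.085,.075),T(.05,.075),T(.01,.075)])
```

```text
{'location': [292.4, 173.7], 'confidence': 0.41} [0.52386844 0.16023805 0.083     ]
t 14.825 q [ 0.726  0.511  1.261 -0.118  1.238 -0.65 ] p [0.5492 0.4992 0.2716] x ang 170.5 tilt 10.0 toward 1.0 F [-0.4  0.3  0.2] grip -0.0020048062543374847 0.0
[0.52745011 0.20858465 0.14689864]
t 14.825 q [ 0.726  0.511  1.261 -0.118  1.238 -0.65 ] p [0.5492 0.4992 0.2716] x ang 170.5 tilt 10.0 toward 1.0 F [-0.4  0.3  0.2] grip -0.0020048062543374847 0.0
[-0.124 -0.987  0.256] turn 0.0 world (0.55, 0.38, 0.24)
[-0.019 -0.861  0.128] turn 0.0 world [0.53840052 0.27772283 0.22189864]
[ 0.101 -0.645  0.596] turn 0.0 world [0.52666794 0.20364621 0.14689864]
[-0.003 -0.292 -0.009] turn 0.0 world [0.52119273 0.16907711 0.14689864]
[-0.003 -0.333 -0.01 ] turn 0.0 world [0.51493535 0.12956958 0.14689864]
```

Call:
{"name": "carry_out", "arguments": {"rows": [[[-0.1,-0.5,0.1,0],[-0.12,-1,0.25,0],[-0.12,-1,0.25,0]]]}}

```text
t: 15.2
tcp_pos: [0.5461, 0.3735, 0.2375]
tcp_rot: [0.083, 0.084, 0.993, 0.006]
wrist_force: [0.4, 1.3, 0.4]
gripper_width: -0.001
grasp_force: 0.0
```

Call:
{"name": "carry_out", "arguments": {"rows": [[[0,-0.4,0.1,0],[0,-0.85,0.13,0],[0,-0.85,0.13,0]]]}}

```text
t: 15.58
tcp_pos: [0.5344, 0.2758, 0.2214]
tcp_rot: [0.085, 0.084, 0.993, 0.008]
wrist_force: [-0.1, -0.3, 0.6]
gripper_width: 0.002
grasp_force: 0.0
```

Call:
{"name": "carry_out", "arguments": {"rows": [[[0,-0.3,0.3,0],[0.1,-0.6,0.5,0],[0.1,-0.64,0.57,0],[0.1,-0.64,0.57,0]]]}}

```text
t: 16.08
tcp_pos: [0.5249, 0.206, 0.15]
tcp_rot: [0.087, 0.082, 0.993, 0.01]
wrist_force: [0.8, -0.0, -0.5]
gripper_width: -0.002
grasp_force: 0.0
```

Run:
```python
from h import *
im,d=r.capture("side"); im2,_=r.capture("scene")
cv2.imwrite("pics/p1.png",np.hstack([cv2.resize(im2[120:240,190:330],(400,343)),cv2.resize(im[130:270,170:310],(400,343))]))
s,M=st()
y=np.array([np.sin(np.radians(9)),np.cos(np.radians(9)),0]);o=np.array([.526,.12,0])
tip=s["tcp_pos"]+.073*M[:,2]-o; print("tip fixture y",tip@y,"x",tip@np.array([y[1],-y[0],0]),"z",tip[2])
plan([o+y*k+[0,0,.077]-.073*M[:,2] for k in (.06,.02)])
```

```text
t 16.175 q [ 0.327  0.401  1.833 -0.076  0.739 -1.029] p [0.5255 0.2065 0.151 ] x ang 170.5 tilt 10.2 toward 2.0 F [0.3 0.4 0.4] grip 0.003037614355787486 0.0
tip fixture y 0.08778187340370425 x -0.0014005845053231061 z 0.07912764332288348
t 16.175 q [ 0.327  0.401  1.833 -0.076  0.739 -1.029] p [0.5255 0.2065 0.151 ] x ang 170.5 tilt 10.2 toward 2.0 F [0.3 0.4 0.4] grip 0.003037614355787486 0.0
[-0.01  -0.232  0.012] turn 0.0 world [0.52251738 0.17884544 0.14885558]
[-0.003 -0.333 -0.011] turn 0.0 world [0.51626    0.13933791 0.14885558]
```

View pics/p1.png

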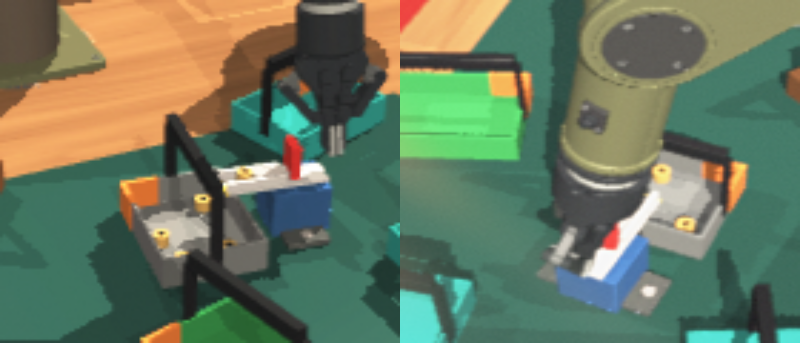

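The shut fingers are behind the red tab (crop left, fingers at (335,140), tab at (292,158)), in line with the channel. Now I push.

Call:
{"name": "carry_out", "arguments": {"rows": [[[0,-0.12,0.01,0],[0,-0.24,0.02,0],[0,-0.32,0.02,0],[0,-0.4,0.02,0]]]}}

```text
t: 16.68
tcp_pos: [0.5164, 0.157, 0.1463]
tcp_rot: [0.087, 0.082, 0.993, 0.01]
wrist_force: [-0.7, 2.9, 3.5]
gripper_width: 0.001
grasp_force: 1.8
```

Call:
{"name": "carry_out", "arguments": {"rows": [[[0,-0.05,0,0],[0,-0.1,0,0],[0,-0.13,0,0],[0,-0.16,0,0],[0,-0.16,0,0]]]}}

```text
t: 17.3
tcp_pos: [0.5136, 0.1385, 0.1455]
tcp_rot: [0.087, 0.081, 0.993, 0.009]
wrist_force: [-0.0, 5.7, 4.2]
gripper_width: 0.002
grasp_force: 2.6
```

Run:
```python
from h import *
im,d=r.capture("side"); im2,_=r.capture("scene")
cv2.imwrite("pics/p2.png",np.hstack([cv2.resize(im2[120:240,190:330],(400,343)),cv2.resize(im[130:270,170:310],(400,343))]))
s,M=st()
y=np.array([np.sin(np.radians(9)),np.cos(np.radians(9)),0]);o=np.array([.526,.12,0])
tip=s["tcp_pos"]+.073*M[:,2]-o; print("tip fixture y",tip@y,"x",tip@np.array([y[1],-y[0],0]),"z",tip[2])
```

```text
t 17.4 q [ 0.202  0.373  1.909 -0.048  0.688 -1.172] p [0.5135 0.1387 0.1454] x ang 170.5 tilt 10.0 toward 1.0 F [1.2 3.9 4.7] grip 0.00034422069002121937 2.570762750983704
tip fixture y 0.018783715055542778 x -0.002757883609922729 z 0.07353076383797773
```

View pics/p2.png

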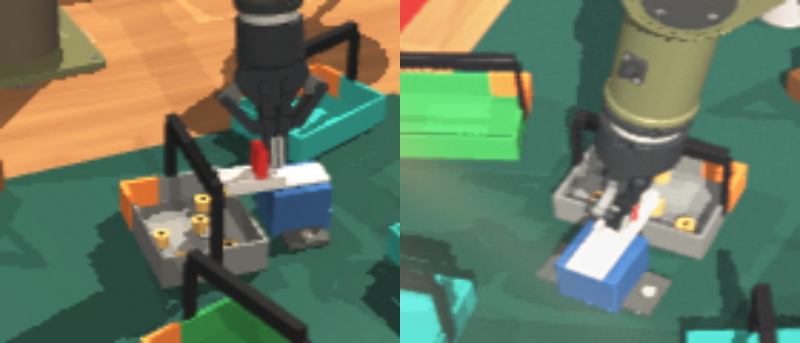

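The held spacer is now in the tote (crop left, new spacer at (200,222)) and the channel is empty. Next I retract and go up over the handle.

Run:
```python
from h import *
s,M=st()
c=np.array([.525,.037,0])
z=M[:,2]
plan([s["tcp_pos"]+[0.004,.025,.005],s["tcp_pos"]+[0.004,.025,.1],c+[0,0,.15]-.073*z,c+[0,0,.110]-.054*z],[0,0,4,0])
```

```text
t 17.4 q [ 0.202  0.373  1.909 -0.048  0.688 -1.172] p [0.5135 0.1387 0.1454] x ang 170.5 tilt 10.0 toward 1.0 F [1.2 3.9 4.7] grip 0.00034422069002121937 2.570762750983704
t 17.4 q [ 0.202  0.373  1.909 -0.048  0.688 -1.172] p [0.5135 0.1387 0.1454] x ang 170.5 tilt 10.0 toward 1.0 F [1.2 3.9 4.7] grip 0.00034422069002121937 2.570762750983704
[-0.006  0.212 -0.034] turn 0.0 world [0.51754175 0.16367245 0.15042168]
[-0.135  0.026 -0.78 ] turn 0.0 world [0.51754175 0.16367245 0.24542168]
[-0.097 -1.057  0.181] turn -0.011 world [0.51232725 0.03668857 0.22189092]
[ 0.057 -0.007  0.487] turn 0.0 world [0.51562564 0.03676962 0.16317959]
```

Call:
{"name": "carry_out", "arguments": {"rows": [[[0,0.1,-0.05,0],[0,0.2,-0.1,0],[-0.05,0.25,-0.4,0],[-0.14,0.24,-0.8,0]]]}}

```text
t: 17.9
tcp_pos: [0.5154, 0.164, 0.2428]
tcp_rot: [0.083, 0.08, 0.993, 0.007]
wrist_force: [0.1, 0.4, -0.6]
gripper_width: 0.002
grasp_force: 0.0
```

Call:
{"name": "carry_out", "arguments": {"rows": [[[0,-0.4,0,0],[-0.05,-0.8,0.05,-0.011],[-0.1,-1,0.1,-0.011],[-0.1,-1,0.1,-0.011]]], "gripper": 0.6}}

```text
t: 18.4
tcp_pos: [0.5109, 0.0422, 0.2294]
tcp_rot: [0.085, 0.048, 0.995, 0.005]
wrist_force: [-0.3, -0.4, 0.4]
gripper_width: 0.6
grasp_force: 0.0
```

Run:
```python
from h import *
for cam in ("scene","side"):
    im,d=r.capture(cam); cv2.imwrite(f"pics/g_{cam}.png",im)
    for q,z in (("handle_mid",.112),("tote_corner",.004)):
        for o in r.landmark_of(q,cam):
            w=atz(cam,o["location"],z)
            if .38<w[0]<.62 and -.06<w[1]<.1: print(cam,q,round(o["confidence"],2),w)
s,M=st(); z=M[:,2]
c=np.array([.525,.037,0])
plan([c+[0,0,.110]-.054*z])
s=r.observe()
im,d=r.capture("wrist");K=r.get_calibration("wrist");T=np.array(K["tool_from_camera"])
v,u=np.mgrid[:384,:512]
P=np.stack([(u-K["cx"])/K["fx"]*d,(v-K["cy"])/K["fy"]*d,d],-1)@T[:3,:3].T+T[:3,3]
W=P@M.T+s["tcp_pos"]
V=im.max(-1)
m=(d>0)&(V<80)&(W[...,2]>.1)&(W[...,2]<.13)&(abs(W[...,1]-.037)<.06)&(abs(W[...,0]-.525)<.1)
Q=W[m];print(len(Q),Q.mean(0),cv2.minAreaRect(Q[:,:2].astype(np.float32)))
cv2.imwrite("pics/w.png",im)
```

```text
scene handle_mid 0.81 [0.53413405 0.03635581 0.112     ]
scene tote_corner 0.89 [ 0.4393913  -0.00760598  0.004     ]
side handle_mid 0.97 [0.52555344 0.04037653 0.112     ]
side tote_corner 0.65 [ 4.39638287e-01 -3.92385350e-04  4.00000000e-03]
t 18.7 q [ 0.002  0.232  1.844  0.005  0.892 -1.479] p [0.5119 0.0444 0.23  ] x ang 174.6 tilt 9.9 toward 1.0 F [-0.5  0.3 -0.1] grip 0.5988764839452837 0.0
t 18.7 q [ 0.002  0.232  1.844  0.005  0.892 -1.479] p [0.5119 0.0444 0.23  ] x ang 174.6 tilt 9.9 toward 1.0 F [-0.5  0.3 -0.1] grip 0.5988764839452837 0.0
[ 0.058 -0.072  0.554] turn 0.0 world [0.51569201 0.03677242 0.16319125]
1961 [0.54847886 0.03576545 0.11869779] ((0.5220258831977844, 0.03863847255706787), (0.013405014760792255, 0.16158676147460938), 84.06571960449219)
```

View pics/w.png

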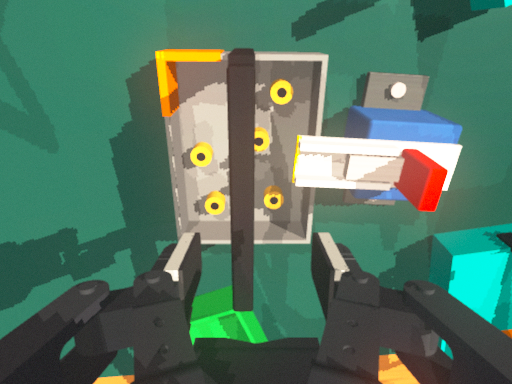

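The wrist picture shows all five spacers in the tote and the bar (column 243) running straight between the open pads (185 and 330). I descend and grip.

Call:
{"name": "carry_out", "arguments": {"rows": [[[0.06,-0.06,0.25,0],[0.06,-0.06,0.5,0],[0.06,-0.06,0.55,0],[0.06,-0.06,0.55,0]]]}}

```text
t: 19.25
tcp_pos: [0.5158, 0.0376, 0.1635]
tcp_rot: [0.086, 0.047, 0.995, 0.006]
wrist_force: [0.1, -0.2, 0.4]
gripper_width: 0.601
grasp_force: 0.0
```

Call:
{"name": "carry_out", "arguments": {"rows": [[[0,0,0,0],[0,0,0,0],[0,0,0,0],[0,0,0,0],[0,0,0,0]]], "gripper": 0, "grip_force": 80}}

```text
t: 19.88
tcp_pos: [0.5162, 0.0372, 0.1647]
tcp_rot: [0.088, 0.047, 0.995, 0.006]
wrist_force: [-1.7, 2.1, 6.5]
gripper_width: 0.146
grasp_force: 78.3
```

Run:
```python
from h import *
s,M=st();p=s["tcp_pos"];yd=np.array([np.sin(np.radians(5.5)),np.cos(np.radians(5.5)),0])
plan([p-.08*yd+[0,0,.004],p-.1*yd+[0,0,.1],p-.1*yd+[0,0,.22]])
```

```text
t 19.875 q [-0.013  0.326  1.921  0.009  0.719 -1.497] p [0.5162 0.0372 0.1647] x ang 174.5 tilt 10.1 toward 1.0 F [-1.7  2.1  6.5] grip 0.14635621038241034 78.30310106277466
t 19.875 q [-0.013  0.326  1.921  0.009  0.719 -1.497] p [0.5162 0.0372 0.1647] x ang 174.5 tilt 10.1 toward 1.0 F [-1.7  2.1  6.5] grip 0.14635621038241034 78.30310106277466
[-0.006 -0.666 -0.047] turn 0.0 world [ 0.50855153 -0.04238177  0.16865919]
[-0.139 -0.15  -0.791] turn 0.0 world [ 0.50663462 -0.06228969  0.26465919]
[-0.174  0.02  -0.985] turn 0.0 world [ 0.50663462 -0.06228969  0.38465919]
```

Call:
{"name": "carry_out", "arguments": {"rows": [[[0,-0.1,-0.04,0],[0,-0.3,-0.05,0],[0,-0.5,-0.05,0],[0,-0.66,-0.05,0],[0,-0.66,-0.05,0]]]}}

```text
t: 20.5
tcp_pos: [0.5062, -0.0431, 0.1672]
tcp_rot: [0.085, 0.048, 0.995, 0.006]
wrist_force: [0.1, 0.1, -4.2]
gripper_width: 0.149
grasp_force: 78.3
```

Call:
{"name": "carry_out", "arguments": {"rows": [[[0,-0.05,-0.1,0],[-0.05,-0.1,-0.3,0],[-0.1,-0.15,-0.55,0],[-0.14,-0.15,-0.8,0],[-0.14,-0.15,-0.8,0]]]}}

```text
t: 21.12
tcp_pos: [0.5071, -0.0616, 0.268]
tcp_rot: [0.09, 0.046, 0.995, 0.005]
wrist_force: [0.6, -0.7, -5.5]
gripper_width: 0.148
grasp_force: 78.3
```

Call:
{"name": "carry_out", "arguments": {"rows": [[[0,0,-0.2,0],[-0.1,0,-0.5,0],[-0.15,0,-0.8,0],[-0.17,0,-1,0],[-0.17,0,-1,0]]]}}

```text
t: 21.75
tcp_pos: [0.5052, -0.0637, 0.3872]
tcp_rot: [0.088, 0.046, 0.995, 0.006]
wrist_force: [0.9, -0.3, -4.8]
gripper_width: 0.151
grasp_force: 78.5
```

Run:
```python
from h import *
s,M=st()
im,d=r.capture("scene"); im2,_=r.capture("side")
cv2.imwrite("pics/l.png",np.hstack([cv2.resize(im2,(400,300)),cv2.resize(im,(400,300))]))
```

```text
t 21.75 q [-0.234  0.084  1.6    0.046  1.288 -1.721] p [ 0.5052 -0.0637  0.3872] x ang 174.6 tilt 10.1 toward 1.0 F [ 0.9 -0.3 -4.8] grip 0.15081495781861623 78.52798104286194
```

View pics/l.png

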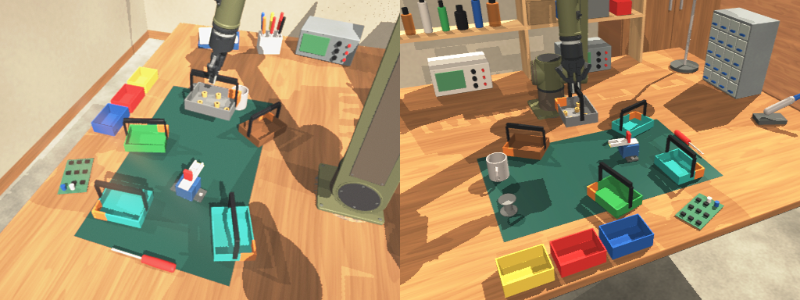

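The tote hangs level in the gripper, with all the spacers inside it and clear of the fixture. I turn it so the orange corner faces the base, then reach outward past the limit to tilt it.

Run:
```python
from h import *
f=lambda R,a,z:(R*np.cos(np.radians(a)),R*np.sin(np.radians(a)),z)
plan([f(.58,-7,.40),f(.69,-7,.42),f(.80,-7,.42),f(.91,-7,.42),f(1.05,-7,.42)],[-46.6,0,0,0,0])
```

```text
t 21.85 q [-0.234  0.085  1.603  0.046  1.289 -1.721] p [ 0.5039 -0.0635  0.3846] x ang 174.5 tilt 9.8 toward 2.0 F [-0.2  0.2 -5. ] grip 0.14821572503134284 78.52633595466614
[-0.615 -0.002 -0.025] turn 0.129 world (np.float64(0.5756767679519668), np.float64(-0.07068421917498553), 0.4)
[-0.658  0.66  -0.011] turn 0.0 world (np.float64(0.6848568446325121), np.float64(-0.08408984694955175), 0.42)
[-0.641  0.637  0.154] turn 0.0 world (np.float64(0.7940369213130576), np.float64(-0.09749547472411799), 0.42)
[-0.641  0.637  0.154] turn 0.0 world (np.float64(0.903216997993603), np.float64(-0.1109011024986842), 0.42)
[-0.816  0.811  0.195] turn 0.0 world (np.float64(1.0421734592233882), np.float64(-0.12796281057540485), 0.42)
```

Call:
{"name": "carry_out", "arguments": {"rows": [[[-0.1,0,0,0.025],[-0.2,0,0,0.05],[-0.4,0,0,0.08],[-0.6,0,0,0.105],[-0.62,0,-0.02,0.129]]]}}

```text
t: 22.48
tcp_pos: [0.5784, -0.0709, 0.3986]
tcp_rot: [0.075, 0.438, 0.895, 0.039]
wrist_force: [-0.4, 0.2, -4.8]
gripper_width: 0.152
grasp_force: 78.5
```

Call:
{"name": "carry_out", "arguments": {"rows": [[[-0.15,0.15,0,0],[-0.35,0.35,0,0],[-0.55,0.55,0,0],[-0.65,0.65,0,0]]]}}

```text
t: 22.98
tcp_pos: [0.6865, -0.0841, 0.4169]
tcp_rot: [0.075, 0.435, 0.896, 0.039]
wrist_force: [-0.5, -0.2, -4.5]
gripper_width: 0.148
grasp_force: 78.5
```

Call:
{"name": "carry_out", "arguments": {"rows": [[[-0.25,0.25,0.04,0],[-0.45,0.45,0.1,0],[-0.64,0.64,0.15,0]]]}}

```text
t: 23.35
tcp_pos: [0.7954, -0.0969, 0.4168]
tcp_rot: [0.074, 0.435, 0.896, 0.039]
wrist_force: [0.5, 0.6, -3.7]
gripper_width: 0.149
grasp_force: 78.5
```

Call:
{"name": "carry_out", "arguments": {"rows": [[[-0.25,0.25,0.04,0],[-0.45,0.45,0.1,0],[-0.64,0.64,0.15,0],[-0.64,0.64,0.15,0]]]}}

```text
t: 23.85
tcp_pos: [0.9061, -0.11, 0.4135]
tcp_rot: [0.073, 0.435, 0.896, 0.038]
wrist_force: [-1.0, -0.2, -4.8]
gripper_width: 0.146
grasp_force: 78.7
```

Call:
{"name": "carry_out", "arguments": {"rows": [[[-0.3,0.3,0.05,0],[-0.6,0.6,0.1,0],[-0.9,0.9,0.1,0],[-0.9,0.9,0.1,0]]]}}

```text
t: 24.35
tcp_pos: [0.9903, -0.1196, 0.4]
tcp_rot: [0.101, 0.435, 0.894, 0.048]
wrist_force: [-0.3, -0.1, -3.9]
gripper_width: 0.144
grasp_force: 79.3
```

```bash
python3 -c "from h import *;st()"
```

```text
t 24.35 q [-0.173  0.918  0.148  0.038  1.855 -0.824] p [ 0.9903 -0.1196  0.4   ] x ang 127.4 tilt 12.8 toward -0.0 F [-0.3 -0.1 -3.9] grip 0.14386543247113243 79.3214499950409
```

Call:
{"name": "carry_out", "arguments": {"rows": [[[-0.4,0.4,0,0],[-0.8,0.8,0,0],[-1,1,0,0],[-1,1,0,0],[-1,1,0,0]]]}}

```text
t: 24.98
tcp_pos: [1.0216, -0.123, 0.3787]
tcp_rot: [0.129, 0.433, 0.89, 0.058]
wrist_force: [0.1, 0.6, -4.5]
gripper_width: 0.153
grasp_force: 79.3
```

Call:
{"name": "carry_out", "arguments": {"rows": [[[-0.4,0.4,0,0],[-0.8,0.8,0,0],[-1,1,0,0],[-1,1,0,0],[-1,1,0,0]]]}}

```text
t: 25.6
tcp_pos: [1.0475, -0.1259, 0.3642]
tcp_rot: [0.156, 0.432, 0.886, 0.067]
wrist_force: [0.5, 1.0, -3.8]
gripper_width: 0.149
grasp_force: 79.3
```

Call:
{"name": "carry_out", "arguments": {"rows": [[[-0.4,0.4,0,0],[-0.8,0.8,0,0],[-1,1,0,0],[-1,1,0,0],[-1,1,0,0]]]}}

```text
t: 26.22
tcp_pos: [1.0688, -0.1284, 0.3591]
tcp_rot: [0.183, 0.43, 0.881, 0.076]
wrist_force: [0.1, -0.1, -4.7]
gripper_width: 0.15
grasp_force: 79.3
```

```bash
python3 -c "from h import *;st()"
```

```text
t 26.225 q [-0.171  0.98   0.144  0.044  1.62  -0.823] p [ 1.0688 -0.1284  0.3591] x ang 125.7 tilt 22.9 toward -3.0 F [ 0.1 -0.1 -4.7] grip 0.14966611906596144 79.34006810188293
```

Call:
{"name": "carry_out", "arguments": {"rows": [[[-0.4,0.4,0,0],[-0.8,0.8,0,0],[-1,1,0,0],[-1,1,0,0],[-1,1,0,0]]]}}

```text
t: 26.85
tcp_pos: [1.0863, -0.1307, 0.3623]
tcp_rot: [0.21, 0.427, 0.875, 0.086]
wrist_force: [-0.1, 0.4, -4.6]
gripper_width: 0.145
grasp_force: 79.4
```

Call:
{"name": "carry_out", "arguments": {"rows": [[[-0.4,0.4,0,0],[-0.8,0.8,0,0],[-1,1,0,0],[-1,1,0,0],[-1,1,0,0]]]}}

```text
t: 27.48
tcp_pos: [1.1002, -0.1328, 0.3731]
tcp_rot: [0.237, 0.424, 0.869, 0.095]
wrist_force: [-0.1, -0.5, -5.7]
gripper_width: 0.148
grasp_force: 79.4
```

Call:
{"name": "carry_out", "arguments": {"rows": [[[-0.4,0.4,0,0],[-0.8,0.8,0,0],[-1,1,0,0],[-1,1,0,0],[-1,1,0,0]]]}}

```text
t: 28.1
tcp_pos: [1.1107, -0.1346, 0.3906]
tcp_rot: [0.263, 0.421, 0.862, 0.104]
wrist_force: [0.2, 0.8, -3.2]
gripper_width: 0.149
grasp_force: 79.4
```

Call:
{"name": "carry_out", "arguments": {"rows": [[[-0.4,0.4,0,0],[-0.8,0.8,0,0],[-1,1,0,0],[-1,1,0,0],[-1,1,0,0]]]}}

```text
t: 28.72
tcp_pos: [1.1181, -0.1361, 0.4141]
tcp_rot: [0.289, 0.418, 0.854, 0.113]
wrist_force: [-0.3, -0.0, -4.4]
gripper_width: 0.15
grasp_force: 79.5
```

Call:
{"name": "carry_out", "arguments": {"rows": [[[-0.4,0.4,0,0],[-0.8,0.8,0,0],[-1,1,0,0],[-1,1,0,0],[-1,1,0,0]]]}}

```text
t: 29.35
tcp_pos: [1.1224, -0.1374, 0.443]
tcp_rot: [0.314, 0.414, 0.845, 0.122]
wrist_force: [-0.2, -1.1, -4.6]
gripper_width: 0.148
grasp_force: 79.5
```

Run:
```python
from h import *
s,M=st()
im,d=r.capture("wrist"); im2,_=r.capture("scene")
cv2.imwrite("pics/t.png",np.hstack([cv2.resize(im,(400,300)),cv2.resize(im2,(400,300))]))
```

```text
t 29.35 q [-0.174  0.938  0.144  0.056  1.374 -0.825] p [ 1.1224 -0.1374  0.443 ] x ang 120.6 tilt 39.4 toward -5.0 F [-0.2 -1.1 -4.6] grip 0.1475429603781111 79.47936058044434
```

View pics/t.png

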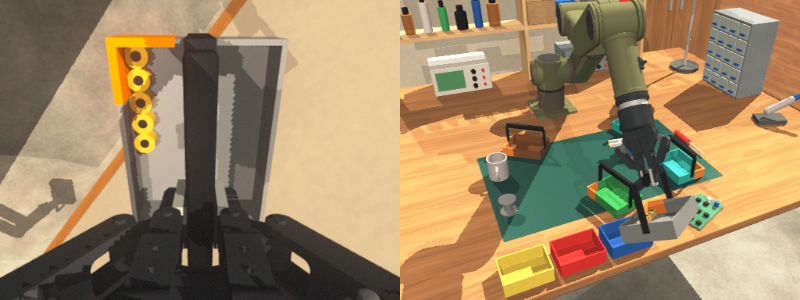

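The picture shows the five spacers in one column along the -y wall from the orange corner (137,55) to (145,143). The last one sits about 81 mm away, which is outside the 75 mm. Turning about tool z moves the downhill direction, so I work out a turn that makes the column collapse against the -x wall.

```bash
cat >> h.py <<'E'
from scipy.spatial.transform import Rotation as Ro
G=Ro.from_quat([.047,.995,.006,.088]).as_matrix()   # tool at grasp
REL=G.T@Ro.from_euler("z",-5.7,degrees=True).as_matrix()
def slopes(M):
    T=M@REL; return np.degrees(np.arcsin(T[2,0])).round(1),np.degrees(np.arcsin(T[2,1])).round(1),np.degrees(np.arccos(T[2,2])).round(1)
def spacers():
    s,M=st();print("slopes x,y,tilt",slopes(M))
    T=M@REL; o=s["tcp_pos"]+.054*M[:,2]-T@np.array([0,0,.110]); print("tote origin",o.round(3),"corner",(o+T@[-.076,-.056,.004]).round(3))
    im,d=r.capture("wrist");K=r.get_calibration("wrist");C=np.array(K["tool_from_camera"])
    hsv=cv2.cvtColor(im,cv2.COLOR_BGR2HSV)
    for q in r.trace("spacer_a","wrist"):
        m=q["mask"]&(d>0)
        if m.sum()<15: continue
        v,u=np.nonzero(m); dd=d[m]
        P=np.stack([(u-K["cx"])/K["fx"]*dd,(v-K["cy"])/K["fy"]*dd,dd],-1)@C[:3,:3].T+C[:3,3]
        W=np.median(P,0)@M.T+s["tcp_pos"]; t=T.T@(W-o)*1000
        print(round(q["confidence"],2),"tote mm",t.round(),"dist corner",np.hypot(t[0]+76,t[1]+56).round())
    return im
E
python3 - <<'E'
from h import *
im=spacers(); s,M=st()
for a in (-60,-40,-20,-10,0,10,20,40): print(a,round(a/360,3),slopes(M@Ro.from_euler("z",a,degrees=True).as_matrix()),"q6 would",s["q"][5]+np.radians(a))
E
```

```text
t 29.45 q [-0.174  0.938  0.144  0.056  1.374 -0.825] p [ 1.1224 -0.1374  0.4427] x ang 120.6 tilt 39.4 toward -5.0 F [-0.1 -1.2 -5. ] grip 0.1499929485279627 79.47168588638306
slopes x,y,tilt (np.float64(16.6), np.float64(26.8), np.float64(32.3))
tote origin [ 1.215 -0.133  0.308] corner [ 1.135 -0.109  0.264]
0.88 tote mm [-17. -45.  15.] dist corner 60.0
0.79 tote mm [  1. -45.  15.] dist corner 78.0
0.73 tote mm [-35. -45.  15.] dist corner 43.0
0.71 tote mm [-69. -46.  15.] dist corner 12.0
t 29.55 q [-0.174  0.939  0.144  0.056  1.374 -0.825] p [ 1.1225 -0.1374  0.4422] x ang 120.6 tilt 39.4 toward -5.0 F [ 0.2 -0.2 -5. ] grip 0.14942084107040274 79.46002721786499
-60 -0.167 (np.float64(28.4), np.float64(-8.9), np.float64(30.0)) q6 would -1.8718581393227358
-40 -0.111 (np.float64(29.0), np.float64(3.8), np.float64(29.2)) q6 would -1.52279228892387
-20 -0.056 (np.float64(24.7), np.float64(16.0), np.float64(30.1)) q6 would -1.1737264385250041
-10 -0.028 (np.float64(21.1), np.float64(21.7), np.float64(31.0)) q6 would -0.9991935133255712
0 0.0 (np.float64(16.6), np.float64(26.8), np.float64(32.3)) q6 would -0.8246605881261382
10 0.028 (np.float64(11.5), np.float64(31.2), np.float64(33.7)) q6 would -0.6501276629267052
20 0.056 (np.float64(5.9), np.float64(34.7), np.float64(35.3)) q6 would -0.4755947377272723
40 0.111 (np.float64(-6.3), np.float64(38.1), np.float64(38.8)) q6 would -0.1265288873284064
```

Call:
{"name": "carry_out", "arguments": {"rows": [[[0,0,0,-0.028],[0,0,0,-0.056],[0,0,0,-0.083],[0,0,0,-0.111],[0,0,0,-0.139]]]}}

```text
t: 30.18
tcp_pos: [1.1226, -0.1373, 0.4421]
tcp_rot: [0.336, 0.015, 0.941, -0.024]
wrist_force: [-0.6, 0.1, -4.1]
gripper_width: 0.147
grasp_force: 79.5
```

```bash
python3 -c "
from h import *
spacers()"
```

```text
t 30.175 q [-0.174  0.939  0.144  0.057  1.374 -1.704] p [ 1.1226 -0.1373  0.4421] x ang 179.1 tilt 39.4 toward -5.0 F [-0.6  0.1 -4.1] grip 0.1467279476367208 79.45874691009521
slopes x,y,tilt (np.float64(29.3), np.float64(-2.8), np.float64(29.4))
tote origin [ 1.21  -0.148  0.305] corner [ 1.139 -0.202  0.274]
0.95 tote mm [  1. -44.  15.] dist corner 78.0
0.9 tote mm [-34. -44.  15.] dist corner 44.0
0.89 tote mm [-17. -44.  15.] dist corner 61.0
0.73 tote mm [-69. -44.  15.] dist corner 14.0
```

Call:
{"name": "carry_out", "arguments": {"rows": [[[0,0,0,-0.028],[0,0,0,-0.056],[0,0,0,-0.028],[0,0,0,0],[0,0,0,0.028]]]}}

```text
t: 30.9
tcp_pos: [1.1226, -0.1374, 0.4425]
tcp_rot: [0.337, 0.105, 0.936, 0.009]
wrist_force: [0.1, -0.1, -5.1]
gripper_width: 0.149
grasp_force: 79.5
```

```bash
python3 -c "
from h import *
im=spacers();cv2.imwrite('pics/u.png',im[:250,100:400])"
```

```text
t 30.9 q [-0.174  0.938  0.144  0.057  1.374 -1.512] p [ 1.1226 -0.1374  0.4425] x ang 164.9 tilt 39.4 toward -5.0 F [ 0.1 -0.1 -5.1] grip 0.14906083162042183 79.50494885444641
slopes x,y,tilt (np.float64(28.9), np.float64(4.2), np.float64(29.3))
tote origin [ 1.21  -0.145  0.305] corner [ 1.132 -0.183  0.267]
0.92 tote mm [-36. -42.  15.] dist corner 43.0
0.63 tote mm [-64. -20.  16.] dist corner 38.0
```

View pics/u.png

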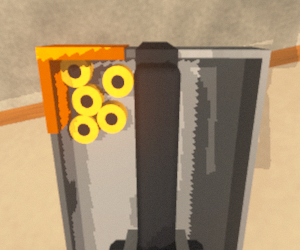

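The spacers are now bunched at the orange corner: (76,72), (118,80), (87,100), (111,118), (83,128) in the crop. I give the y edge a bit more slope for margin and let things settle.

Call:
{"name": "carry_out", "arguments": {"rows": [[[0,0,0,0.007],[0,0,0,0.014],[0,0,0,0.02],[0,0,0,0.02],[0,0,0,0.02]]]}}

```text
t: 31.62
tcp_pos: [1.1225, -0.1374, 0.4427]
tcp_rot: [0.336, 0.158, 0.928, 0.028]
wrist_force: [0.0, -0.0, -4.8]
gripper_width: 0.149
grasp_force: 79.4
```

Call:
{"name": "carry_out", "arguments": {"rows": [[[0,0,0,0],[0,0,0,0],[0,0,0,0],[0,0,0,0],[0,0,0,0]]]}}

```text
t: 32.25
tcp_pos: [1.1225, -0.1374, 0.4428]
tcp_rot: [0.336, 0.159, 0.928, 0.028]
wrist_force: [-0.2, -0.7, -3.5]
gripper_width: 0.147
grasp_force: 79.4
```

```bash
python3 -c "
from h import *
im=spacers();i2,_=r.capture('scene');a=cv2.resize(im[:250,100:400],(400,333));cv2.imwrite('pics/v.png',np.hstack([a,cv2.resize(i2,(444,333))[:,44:]]))"
```

```text
t 32.25 q [-0.174  0.938  0.144  0.056  1.374 -1.396] p [ 1.1225 -0.1374  0.4428] x ang 156.6 tilt 39.4 toward -5.0 F [-0.2 -0.7 -3.5] grip 0.14740456090098272 79.44470286369324
slopes x,y,tilt (np.float64(28.0), np.float64(8.3), np.float64(29.4))
tote origin [ 1.211 -0.142  0.305] corner [ 1.13  -0.171  0.265]
0.84 tote mm [-69. -18.  16.] dist corner 38.0
0.58 tote mm [-69. -45.  15.] dist corner 13.0
0.57 tote mm [-46. -45.  15.] dist corner 32.0
```

View pics/v.png

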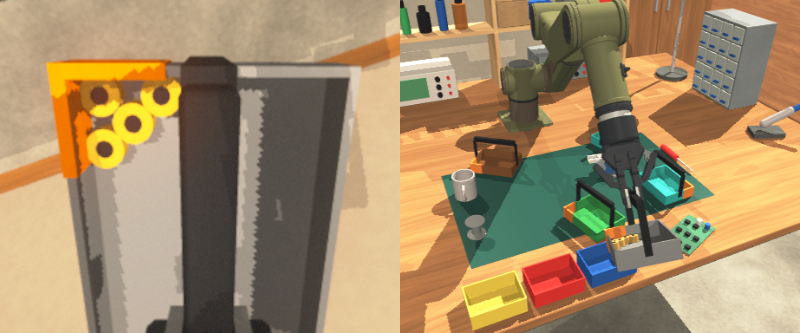

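Four spacers show: (100,97), (162,97), (133,123) and (105,150). The fifth is probably hidden under the bar at the -x wall, so I check the scene crop.

```bash
python3 -c "
from h import *
im,_=r.capture('scene');s,M=st();T=M@REL;o=s['tcp_pos']+.054*M[:,2]-T@np.array([0,0,.110])
for t in ([-76,-56,4],[-67,0,14],[-67,-18,14]): print(t,proj('scene',o+T@(np.array(t)/1000)).round())
for q in r.landmark_of('spacer_a','scene'): print(round(q['confidence'],2),q['location'])
c=proj('scene',o).astype(int);print(c)
cv2.imwrite('pics/x.png',cv2.resize(im[c[1]-45:c[1]+45,c[0]-60:c[0]+60],(800,600),interpolation=cv2.INTER_CUBIC))"
```

```text
t 32.45 q [-0.174  0.938  0.144  0.057  1.374 -1.396] p [ 1.1225 -0.1374  0.4428] x ang 156.5 tilt 39.4 toward -5.0 F [-0.5  0.4 -4.4] grip 0.1484231761078637 79.42980408668518
[-76, -56, 4] [292. 282.]
[-67, 0, 14] [321. 273.]
[-67, -18, 14] [312. 274.]
0.64 [307.9, 279.2]
0.59 [297.2, 281.7]
0.46 [322.1, 277.5]
0.42 [298.1, 288.8]
[329 290]
```

View pics/x.png

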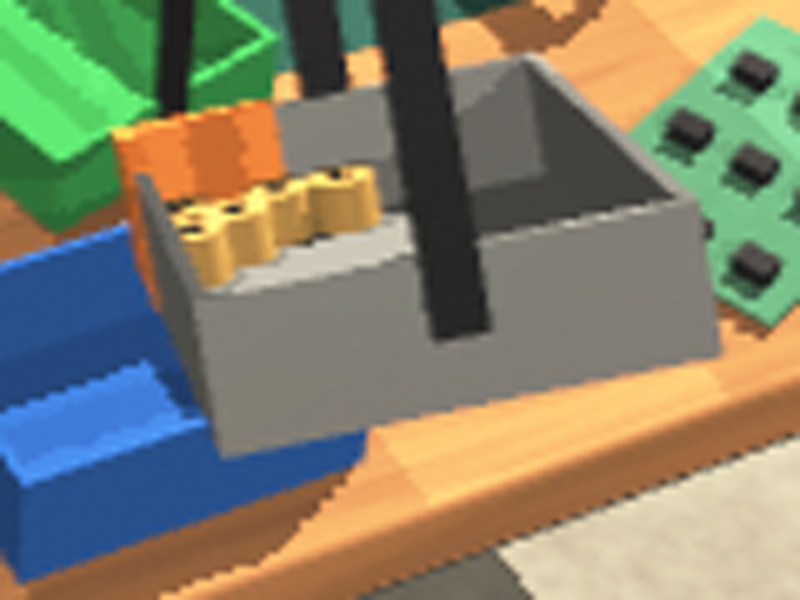

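The crop shows the fifth spacer at (345,185), next to the others on the -x wall and about 57 mm from the corner. Everything is clear and still, so I hand in.

```bash
python3 -c "
from workcell import r
print(r.finish_job())"
```

```text
the job is handed in; nothing more can be done
None
```

The job is handed in, but no verdict came back: the held spacer was ejected into the tote, and the tote ended held still about 26 cm up, tilted about 29° with the orange corner lowest and all five spacers bunched there, the farthest about 57 mm from it by my estimate.

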